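# Fetch the red-lidded jar from the drawer unit at a plaster bench

### The job

Pull the top drawer of the small grey drawer unit all the way out, past its spring catch to the hard stop so that it stays open there; the unit only stands loose on the bench, so do not drag it along. Then take out the jar with the red lid, stand it upright on the blue tray, setting it down before you let go, and leave the drawer fully open with the other two jars standing in it and the yellow crate where it was.

Things in the scene. Friction and masses are not known exactly. Their poses are not given: they have to be found in the camera images.
- unit: Light grey steel bench-top drawer unit, 300 deep (x) x 360 wide (y) x 210 high, two drawers, one above the other. Origin: middle of the lower edge of its front face; x points from front to back: drawers slide out along its -x. With contents about 7 kg, loose on rubber feet: a pull of some 22 to 28 N drags it along the bench (12 mm at most is tolerated).
- drawer (a joint): Top drawer's travel, m: 0 shut (starts at most 20 mm open), grows as it comes out. Runners drag about 2 N. Near the end a sprung roller catch resists with about 10 N; pulled on, it goes over it within about 18 mm onto a hard stop, where the catch holds it open. Where the stop lies is not given (between 120 and 180 mm): feel for it. The catch gives way, the stop does not.
- drawer_handle (a point): Middle of the top drawer's bar handle: round bar 11 thick, 130 long, level, along the unit's y, its axis 35 mm in front of the drawer front (29 mm free behind the bar) and 39 mm below the unit's top; axes as the unit's.
- drawer_floor (a point): Point on the top drawer's flat floor, middle of its front compartment (130 deep in x, 306 wide in y; side walls 55 mm and drawer front 86 mm high above the floor); 114 mm above the bench; moves with the drawer; axes as the unit's.
- jar_red: White plastic jar with a red screw lid, 52 mm in diameter all the way up, 73 mm high (lid: top 18 mm), about 0.2 kg; origin: centre of its underside, z up through the lid. It stands in the front compartment of the top drawer in a row with the two other jars (order varies), about 98 mm from centre to centre.
- jar_blue: The same jar with a blue lid; origin: centre of its underside. Stays standing in the drawer.
- jar_green: The same jar with a green lid; origin: centre of its underside. Stays standing in the drawer.
- tray: Flat blue plastic instrument tray lying on the bench to one side of the drawer unit's front, 150 (x) x 190 (y) mm, with a 4 mm thick flat bottom and a 16 mm high rim (inside 142 x 182 mm); origin: centre of its underside, its flat floor is 4 mm above it.
- crate: Yellow plastic crate of bandage rolls, 150 x 190 x 55 mm (rolls up to 53 mm high), on the bench on the other side; origin: centre of its underside. A bystander.
Not all that is in view belongs to the job. Of the things shaped like the tray, the blue one is meant.

How it is judged:
On the way:
1. the top drawer is pulled past its catch, onto its stop (value of joint drawer above 0.151 m), for 0.2 s.
At the end, for the whole second after the job is handed in: Top drawer on its stop (within 4 mm); red-lidded jar upright (within 3.4 degrees), at rest, its whole foot on the tray's floor; blue- and green-lidded jars still standing in the drawer; drawer unit within 12 mm and crate within 30 mm of where they stood (value of joint drawer above 0.151 m and x of jar_red in the frame of tray between -0.06 and 0.06 m and y of jar_red in the frame of tray between -0.08 and 0.08 m and z of jar_red in the frame of tray between 0.001 and 0.008 m and angle between jar_red's own z axis and vertical below 0.06 rad and linear speed of jar_red below 0.02 m/s and angle between each of jar_blue, jar_green's own z axis and vertical below 0.1 rad and distance between each of jar_blue, jar_green and drawer_floor below 0.16 m and height (world z) of each of jar_blue, jar_green above 0.108 m and distance of unit from where it was at the start of the episode below 0.012 m and distance of crate from where it was at the start of the episode below 0.03 m); the robot touches nothing.
It fails at once if the drawer unit is dragged more than 12 mm along the bench (distance of unit from where it was at the start of the episode above 0.012 m).
It fails at once if a jar is tipped over (angle between jar_red's own z axis and vertical above 0.6 rad or angle between any of jar_blue, jar_green's own z axis and vertical above 0.5 rad).
It fails at once if the yellow crate is pushed more than 30 mm aside (distance of crate from where it was at the start of the episode above 0.03 m).
It fails at once if the red-lidded jar is dropped: let go with its foot more than 10 mm above the tray's floor (contact force between the fingers and jar_red below 0.05 N and horizontal distance between jar_red and tray below 0.1 m and z of jar_red in the frame of tray above 0.014 m).
It also fails if it takes over 64 s, if anything falls off the work surface, if the arm or the gripper's body presses on something with over 40 N, if the wrist force passes 120 N, or if a joint passes its speed limit or range.

### The arm

A 7-joint arm with a two-finger parallel gripper is mounted at the origin on the work surface. World frame = base frame: x ahead of the robot, y to its left, z up, the work surface at z = 0. Lengths are in m, angles in rad, forces in N, time in s.
With the tool pointing down it reaches from about 0.425 to 0.95 m from the base axis. Payload 4.7 kg.
Tool frame: the origin (TCP) lies at the very end of the fingers, on their centre line; the grasp point (between the pads) lies 19 mm behind it; z points along the fingers, y is the line along which they close (so a half turn about z gives the same grasp; the last joint's range is limited). The gripper opens to 85 mm and grips with 20 to 120 N. Pads are 22 mm wide; open, the fingers measure 114 mm over their backs; the gripper's body (76 mm by 85 mm) begins 54 mm behind the grasp point. The pads swing forward as they close: fully open they stand 13 mm farther back than shut.
Start: joints at [1.278, 0.469, -0.049, 1.532, 0.024, 1.141, -0.082], TCP at [0.176, -0.652, 0.231] pointing down, gripper open.
Joint ranges: [-2.59, 2.59], [-0.33, 1.99], [-1.39, 1.29], [0.1, 2.45], [-1.04, 4.18], [0.21, 1.99], [-2.66, 2.66]. Speed limits (rad/s): [2.57, 2.57, 3.14, 3.14, 3.14, 3.14, 3.14].

### API

Orientations are given as a rotation vector (axis times angle).
In Python, from station import observe, capture, close_job gives the robot as it stands.
- The arm moves only by the tool move_arm, never from a script. Its argument "increments" is a list of rows, each a list of 7 numbers: the shift along the tool's x, y, z each as a share of 100 mm, from -1 to 1, then the turn, a rotation vector about the tool's x, y, z each as a share of 45 degrees, from -1 to 1, then the opening, from -1 (shut) to 1 (fully open). A call has 1 to 12 rows; each row is the pose to reach, as a shift and turn from the pose commanded when the call began, along the tool's axes at that moment; what a row does not reach only later rows make up. A row lasts 1/12 s, in which the tool goes at most 41.7 mm and 7.16 degrees, less where a joint would pass 70% of its speed; a pose out of reach is approached as far as the arm can. A call with a number of a shift or a turn outside -1 to 1 is refused whole. A call with a gripper value outside its range is refused whole. The fingers move at their own pace and stop on an object; "grip_force" is the grip in N (left out, the last holds). Time passes only in rows, so rows that repeat a pose let the fingers close. It gives the time, the measured TCP pose, the force, the opening and the grip force at its end, in the units of the state.
- observe(): the state, without advancing time (a new reading comes with each control period).
- capture(name): name is "side" or "top"; returns a dict with "color" (420x560x3 uint8, red, green, blue), "range_z" (420x560 float32, m along the optical axis (not along the pixel's ray), 0 where there is no reading), "intrinsics" (3x3 intrinsics, pixels), "k1" (the pictures are not rectified: a ray, as slopes to the right and down, at radius r is drawn at 1 + k1 r^2 times it, then the intrinsics apply), "rvec" (rotation vector, rad) and "tvec" (3), from world to camera coordinates, as OpenCV has them. Camera axes: x right, y down, z forward; pixel columns grow to the right and rows downward; lengths in m; the calibration is good to about 2 mm. A picture is of the moment at which its call begins.
- close_job(): hands the job in; it is judged then, once.
The state is a dict: "clock": time; "joints": joint angles; "joint_vel": joint speeds; "tau": joint torques, N m; "ee_pos": TCP position; "tcp_rot": TCP orientation; "ft_force": force on the tool from outside, world axes, zero at the start; "wrist_torque": the same for the moment, N m; "width": finger opening in m; "grasp_force": force on a finger pad.
Only numpy, scipy, OpenCV 4.12 (cv2) and the standard library are available. Lean on these libraries where they do the work, as an engineer would, in place of code of your own. Each camera call takes 0.05 s, during which the arm holds its last target. There are 200 camera calls.

## Working session

There is one attempt and no reset: what is moved stays moved. The work goes in short steps, Python scripts to look and compute and a tool call to move; the robot and the scene stay as the last step left them, time stands still between calls to the robot, and variables do not carry over. Pictures are saved under pics/ and viewed, at most 10 in all, crops included, and the job is handed in when it is done.

Besides the shell and the picture viewer there is one more tool, called after "Emit:" in YAML: its name, and indented under it one key for each argument. move_arm: Moves the arm, as the interface text tells. Its arguments: {"type":"object","properties":{"increments":{"type":"array"},"grip_force":{"type":"number"}},"required":["increments"]}

```bash
mkdir -p pics; cat > h.py <<'E'
import numpy as np, cv2
from station import observe, capture, close_job
def cloud(c):
    K=c["intrinsics"];z=c["range_z"];h,w=z.shape
    v,u=np.mgrid[:h,:w]
    d=np.stack([(u-K[0,2])/K[0,0],(v-K[1,2])/K[1,1]],-1)
    s=d.copy()
    for _ in range(8): s=d/(1+c["k1"]*(s**2).sum(-1,keepdims=True))
    P=np.dstack([s*z[...,None],z])
    R,_=cv2.Rodrigues(np.array(c["rvec"],float))
    W=(P-np.array(c["tvec"]).ravel())@R
    W[z<=0]=np.nan
    return W
def save(c,n): cv2.imwrite("pics/"+n,cv2.cvtColor(c["color"],cv2.COLOR_RGB2BGR))
E
python3 - <<'E'
from h import *
import pickle
for n in("top","side"):
    c=capture(n);save(c,n+"1.png");pickle.dump(c,open(n+"1.pkl","wb"))
    print(n,c["k1"],c["rvec"],c["tvec"],c["intrinsics"])
print(observe())
E
```

```text
top 0.05737403976939735 [ 2.18038354 -2.15373208  0.11322727] [-0.00231511  0.56895735  1.52240726] [[494.58737181   0.         279.80141403]
 [  0.         494.58737181 212.54873513]
 [  0.           0.           1.        ]]
side -0.0865408894679427 [ 2.22411305 -0.11733753  0.02979887] [-0.55552631  0.13483699  0.86912785] [[379.17464638   0.         282.44112942]
 [  0.         379.17464638 211.88606182]
 [  0.           0.           1.        ]]
{'clock': 0.1, 'joints': array([ 1.27810779,  0.46933445, -0.04857923,  1.53357246,  0.02409628,
        1.14100613, -0.08229748]), 'joint_vel': array([-0.00018592, -0.00075083, -0.00131739, -0.00470366,  0.00025524,
       -0.00056302, -0.00073178]), 'tau': array([ 3.70294365e-04, -5.11514640e+01, -4.73572500e-02, -2.38388944e+01,
        1.07119684e-02,  4.42764343e-03,  2.02129735e-05]), 'ee_pos': array([ 0.17586745, -0.65114237,  0.23038492]), 'tcp_rot': array([-3.11260778e+00, -4.12957572e-01,  4.58495061e-04]), 'ft_force': array([-0.59097652,  0.17165539,  0.19265542]), 'wrist_torque': array([-0.01418528, -0.01498121, -0.01028008]), 'grasp_force': 0.0, 'width': 0.08519241907615419}
```

View pics/top1.png

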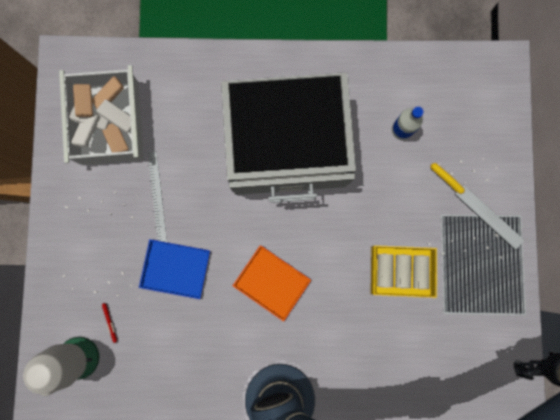

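View pics/side1.png

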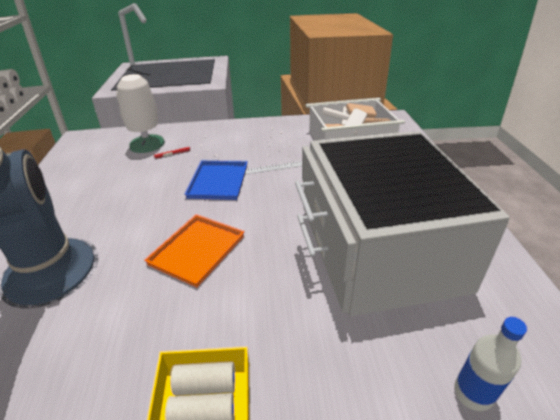

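The top view has the unit at about (288,128), with its handle bars near (295,190–200). The blue tray is at (175,268), the crate at (403,271), and an orange decoy tray at (272,283). The side view confirms this: the handles face the robot, and the upper one is near (305,190).

```bash
python3 - <<'E'
from h import *
import pickle
T=pickle.load(open("top1.pkl","rb"));S=pickle.load(open("side1.pkl","rb"))
def rect(P,n):
    r=cv2.minAreaRect(P[:,:2].astype(np.float32));print(n,len(P),"c",np.round(r[0],4),"size",np.round(r[1],4),"ang",round(r[2],2),"z",np.round(np.nanpercentile(P[:,2],[5,50,95]),4));return r
W=cloud(T).reshape(-1,3);C=T["color"].reshape(-1,3);hsv=cv2.cvtColor(T["color"],cv2.COLOR_RGB2HSV).reshape(-1,3).astype(int)
Ws=cloud(S).reshape(-1,3)
box=lambda W,z0,z1,x0=.4,x1=1.1,y0=-.3,y1=.3:(W[:,2]>z0)&(W[:,2]<z1)&(W[:,0]>x0)&(W[:,0]<x1)&(W[:,1]>y0)&(W[:,1]<y1)
r=rect(W[box(W,.2,.225)],"unit top");print(np.round(cv2.boxPoints(r),4).tolist())
rs=rect(Ws[box(Ws,.2,.225)],"unit top side");print(np.round(cv2.boxPoints(rs),4).tolist())
vu=np.stack(np.mgrid[:420,:560],-1).reshape(-1,2)
m=(vu[:,0]>183)&(vu[:,0]<206)&(vu[:,1]>262)&(vu[:,1]<330)
for lo in np.arange(.04,.22,.02):
    k=m&(W[:,2]>lo)&(W[:,2]<lo+.02)
    if k.sum()>3:print(round(lo,2),k.sum(),W[k].min(0).round(3),W[k].max(0).round(3),W[k].mean(0).round(4))
b=(hsv[:,0]>105)&(hsv[:,0]<125)&(hsv[:,1]>150)&(hsv[:,2]>80)&(vu[:,1]<220)&(vu[:,1]>130)&(vu[:,0]>230)
t=rect(W[b],"tray");print(cv2.boxPoints(t).round(3).tolist())
y=(hsv[:,0]>20)&(hsv[:,0]<32)&(hsv[:,1]>150)&(vu[:,0]>235)&(vu[:,1]>360)&(vu[:,1]<445)
t=rect(W[y],"crate")
# side handle
m=(vu[:,1]>295)&(vu[:,1]<318)&(vu[:,0]>170)&(vu[:,0]<225)&box(Ws,.14,.19)
print("side handle",m.sum(),Ws[m].min(0),Ws[m].max(0))
E
```

```text
unit top 12894 c [ 0.7889 -0.0154] size [0.3082 0.3627] ang 4.71 z [0.2052 0.2108 0.2157]
[[0.6204000115394592, 0.1527000069618225], [0.6502000093460083, -0.20880000293254852], [0.9574000239372253, -0.1835000067949295], [0.9276000261306763, 0.17800000309944153]]
unit top side 14094 c [ 0.7894 -0.0164] size [0.3069 0.362 ] ang 4.75 z [0.2053 0.2111 0.2131]
[[0.6215000152587891, 0.15119999647140503], [0.6514999866485596, -0.2094999998807907], [0.9574000239372253, -0.18410000205039978], [0.9273999929428101, 0.17669999599456787]]
0.04 73 [ 0.634 -0.147  0.04 ] [0.651 0.058 0.06 ] [ 0.642  -0.0431  0.0507]
0.06 77 [ 0.597 -0.134  0.06 ] [0.65  0.057 0.08 ] [ 0.6245 -0.0414  0.0724]
0.08 78 [ 0.595 -0.095  0.08 ] [0.643 0.038 0.09 ] [ 0.6078 -0.0348  0.0828]
0.1 24 [ 0.629 -0.142  0.105] [0.646 0.055 0.119] [ 0.6385 -0.0571  0.1131]
0.12 66 [ 0.629 -0.139  0.12 ] [0.645 0.055 0.139] [ 0.6368 -0.0479  0.1316]
0.14 70 [ 0.629 -0.103  0.14 ] [0.642 0.054 0.159] [ 0.635  -0.0227  0.1486]
0.16 274 [ 0.592 -0.099  0.16 ] [0.639 0.053 0.18 ] [ 0.6097 -0.0262  0.1732]
0.18 40 [ 0.598 -0.081  0.18 ] [0.635 0.053 0.199] [0.6272 0.0094 0.1881]
0.2 6 [0.63  0.022 0.201] [0.631 0.053 0.209] [0.6308 0.0376 0.2028]
tray 2984 c [0.3905 0.3319] size [0.1909 0.1499] ang 80.08 z [-0.0023  0.004   0.0174]
[[0.30000001192092896, 0.25099998712539673], [0.4480000138282776, 0.22499999403953552], [0.48100000619888306, 0.4129999876022339], [0.3330000042915344, 0.4390000104904175]]
crate 1441 c [ 0.3926 -0.3766] size [0.1886 0.1465] ang 88.41 z [-0.0013  0.0075  0.0556]
side handle 494 [ 0.59268434 -0.10158297  0.14017573] [0.63541905 0.11891187 0.18976322]
```

```bash
cat >> h.py <<'E'
from scipy.spatial.transform import Rotation as Ro
TH=np.radians(4.72); UX=np.array([np.cos(TH),np.sin(TH)]); UY=np.array([-UX[1],UX[0]])
def inc(target,yaw_y=None,st=None):
    """shift (units of 100mm) and turn (units of 45deg) from current pose to TCP target, tool down, tool y at yaw_y"""
    s=st or observe();R=Ro.from_rotvec(s["tcp_rot"]);d=R.inv().apply(np.array(target)-s["ee_pos"])/.1
    t=np.zeros(3)
    if yaw_y is not None:
        y=np.array([np.cos(yaw_y),np.sin(yaw_y),0]);z=np.array([0,0,-1.]);x=np.cross(y,z)
        t=(R.inv()*Ro.from_matrix(np.stack([x,y,z],1))).as_rotvec()/np.radians(45)
    print("shift",d.round(3),"turn",t.round(3))
E
python3 - <<'E'
from h import *
import pickle
for n in("top","side"):
    c=pickle.load(open(n+"1.pkl","rb"));W=cloud(c).reshape(-1,3)
    W=W[~np.isnan(W[:,0])]
    F=np.array([.6365,-.028])
    u=(W[:,:2]-F)@UX;v=(W[:,:2]-F)@UY
    m=(u<-.012)&(u>-.08)&(abs(v)<.1)&(W[:,2]>.15)&(W[:,2]<.195)
    print(n,m.sum(),"u",np.percentile(u[m],[2,10,50,90,98]).round(4),"v",np.percentile(v[m],[1,50,99]).round(4),"z",np.percentile(W[m,2],[2,50,98]).round(4))
    m2=(abs(u)<.03)&(abs(v)<.2)&(W[:,2]>.1)&(W[:,2]<.16);print(" front",np.percentile(u[m2],[5,25,50,75,95]).round(4))
    m3=(abs(u-.15)<.2)&(abs(v)<.2)&(W[:,2]>.204)&(W[:,2]<.216);print(" top",np.percentile(u[m3],[.2,1,99,99.8]).round(4),np.percentile(v[m3],[.2,99.8]).round(4))
inc([.5,-.1,.25],TH)
E
```

```text
top 219 u [-0.0408 -0.04   -0.0348 -0.0235 -0.0144] v [-0.0672 -0.0013  0.0692] z [0.1676 0.1744 0.181 ]
 front [-0.0028 -0.0009 -0.0005 -0.      0.0295]
 top [0.0107 0.0211 0.3023 0.3048] [-0.1789  0.1802]
side 297 u [-0.0401 -0.0394 -0.0348 -0.0193 -0.0132] v [-0.0705 -0.0147  0.0626] z [0.1696 0.175  0.1777]
 front [-0.0011  0.0004  0.0007  0.0058  0.0258]
 top [0.0208 0.0216 0.3011 0.3042] [-0.181   0.1774]
shift [ 4.566 -4.476 -0.189] turn [-2.000e-03 -1.000e-03 -1.769e+00]
```

Emit:
move_arm:
  increments:
    - [0.9, -0.9, -0.3, 0, 0, -0.885, -0.41]
    - [0.9, -0.9, -0.3, 0, 0, -0.885, -0.41]
    - [0.9, -0.9, -0.3, 0, 0, -0.885, -0.41]
    - [0.9, -0.9, -0.3, 0, 0, -0.885, -0.41]
    - [0.9, -0.9, -0.3, 0, 0, -0.885, -0.41]
    - [0.9, -0.9, -0.3, 0, 0, -0.885, -0.41]
    - [0.9, -0.9, -0.3, 0, 0, -0.885, -0.41]

```text
clock: 0.68
ee_pos: [0.2395, -0.5408, 0.2611]
tcp_rot: [-2.786, -1.451, -0.0]
ft_force: [0.1, -0.5, 0.4]
width: 0.0251
grasp_force: 0.0
```

Emit:
move_arm:
  increments:
    - [1, 0, 0, 0, 0, -0.885, -0.41]
    - [1, 0, 0, 0, 0, -0.885, -0.41]
    - [1, 0, 0, 0, 0, -0.885, -0.41]
    - [1, 0, 0, 0, 0, -0.885, -0.41]
    - [1, 0, 0, 0, 0, -0.885, -0.41]
    - [1, 0, 0, 0, 0, -0.885, -0.41]
    - [1, 0, 0, 0, 0, -0.885, -0.41]

```text
clock: 1.27
ee_pos: [0.2967, -0.4594, 0.2609]
tcp_rot: [-2.128, -2.31, -0.0]
ft_force: [-0.4, -0.6, -0.3]
width: 0.0251
grasp_force: 0.0
```

Emit:
move_arm:
  increments:
    - [1, 0.8, 0, 0, 0, 0, -0.41]
    - [1, 0.8, 0, 0, 0, 0, -0.41]
    - [1, 0.8, 0, 0, 0, 0, -0.41]
    - [1, 0.8, 0, 0, 0, 0, -0.41]
    - [1, 0.8, 0, 0, 0, 0, -0.41]

```text
clock: 1.68
ee_pos: [0.3701, -0.3506, 0.2615]
tcp_rot: [2.124, 2.315, 0.001]
ft_force: [-0.5, -0.3, -0.6]
width: 0.0252
grasp_force: 0.0
```

Emit:
move_arm:
  increments:
    - [1, 0.8, 0, 0, 0, 0, -0.41]
    - [1, 0.8, 0, 0, 0, 0, -0.41]
    - [1, 0.8, 0, 0, 0, 0, -0.41]
    - [1, 0.8, 0, 0, 0, 0, -0.41]
    - [1, 0.8, 0, 0, 0, 0, -0.41]

```text
clock: 2.1
ee_pos: [0.4407, -0.2457, 0.2613]
tcp_rot: [2.125, 2.314, 0.001]
ft_force: [-0.4, -1.9, 0.2]
width: 0.025
grasp_force: 0.0
```

Emit:
move_arm:
  increments:
    - [1, 0.8, 0, 0, 0, 0, -0.41]
    - [1, 0.8, 0, 0, 0, 0, -0.41]
    - [1, 0.8, 0, 0, 0, 0, -0.41]
    - [1, 0.8, 0, 0, 0, 0, -0.41]
    - [1, 0.8, 0, 0, 0, 0, -0.41]
    - [1, 0.8, 0, 0, 0, 0, -0.41]

```text
clock: 2.6
ee_pos: [0.5104, -0.1433, 0.2607]
tcp_rot: [-2.132, -2.307, 0.003]
ft_force: [0.6, -0.6, -0.2]
width: 0.0251
grasp_force: 0.0
```

```bash
python3 - <<'E'
from h import *
s=observe();print(s["clock"],s["ee_pos"],s["tcp_rot"],s["width"],s["ft_force"])
inc([.602,-.031,.153],TH)
E
```

```text
2.6 [ 0.51036815 -0.14332435  0.26072327] [-2.13164528 -2.30719427  0.00285145] 0.025110504495218077 [ 0.5731843  -0.59767174 -0.17420783]
shift [1.048 1.004 1.075] turn [-0.002  0.001 -0.004]
```

Emit:
move_arm:
  increments:
    - [1, 1, 0.2, 0, 0, 0, -0.41]
    - [1, 1, 0.2, 0, 0, 0, -0.41]
    - [1, 1, 0.2, 0, 0, 0, -0.41]
    - [1, 1, 0.2, 0, 0, 0, -0.41]
    - [1, 1, 0.2, 0, 0, 0, -0.41]
    - [1, 1, 0.2, 0, 0, 0, -0.41]
    - [1, 1, 0.2, 0, 0, 0, -0.41]

```text
clock: 3.18
ee_pos: [0.6018, -0.0364, 0.2408]
tcp_rot: [2.133, 2.306, -0.004]
ft_force: [-1.0, -0.9, 0.0]
width: 0.0254
grasp_force: 0.0
```

```bash
python3 - <<'E'
from h import *
s=observe();print(s["clock"],s["ee_pos"],s["tcp_rot"],s["width"],s["ft_force"])
inc([.602,-.031,.153],TH)
c=capture("side")
im=cv2.resize(c["color"][60:330,210:480],(700,700))[:600];cv2.imwrite("pics/s2.png",im[:,:,::-1])
E
```

```text
3.1833 [ 0.60181001 -0.03636094  0.24083826] [ 2.13267643  2.30616087 -0.00386842] 0.025404954607700314 [-1.00360951 -0.88305174  0.0054116 ]
shift [0.055 0.007 0.878] turn [-0.002  0.003 -0.005]
```

View pics/s2.png

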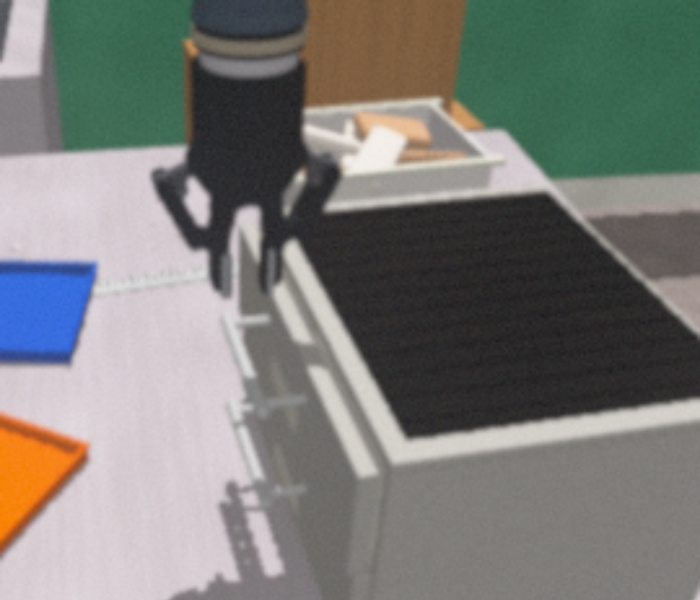

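The fingers straddle the upper bar at crop (235,340). The outer knuckles near (335,170) would come close to the drawer front, so I'll tilt the tool 20° away from the unit before descending.

Emit:
move_arm:
  increments:
    - [0.05, 0, 0, -0.444, 0, 0, -0.5]
    - [0.05, 0, 0, -0.444, 0, 0, -0.5]
    - [0.05, 0, 0, -0.444, 0, 0, -0.5]
    - [0.05, 0, 0, -0.444, 0, 0, -0.5]
    - [0.05, 0, 0, -0.444, 0, 0, -0.5]

```text
clock: 3.65
ee_pos: [0.6006, -0.0304, 0.2416]
tcp_rot: [1.955, 2.117, 0.368]
ft_force: [0.7, -0.2, 0.4]
width: 0.0213
grasp_force: 0.0
```

```bash
python3 - <<'E'
from h import *
s=observe();print(s["clock"],s["ee_pos"],s["width"],Ro.from_rotvec(s["tcp_rot"]).as_matrix().round(3).tolist())
inc([.602+.0044,-.031,.159])
E
```

```text
3.65 [ 0.60062488 -0.03035828  0.24158646] 0.02133559568144898 [[-0.079, 0.937, 0.339], [0.997, 0.075, 0.025], [-0.002, 0.34, -0.94]]
shift [-0.009 -0.227  0.796] turn [0. 0. 0.]
```

Emit:
move_arm:
  increments:
    - [0, -0.06, 0.2, 0, 0, 0, -0.5]
    - [0, -0.12, 0.4, 0, 0, 0, -0.5]
    - [0, -0.17, 0.6, 0, 0, 0, -0.5]
    - [0, -0.2, 0.7, 0, 0, 0, -0.5]
    - [0, -0.227, 0.796, 0, 0, 0, -0.5]
    - [0, -0.227, 0.796, 0, 0, 0, -0.5]

```text
clock: 4.15
ee_pos: [0.608, -0.0275, 0.1571]
tcp_rot: [1.954, 2.122, 0.371]
ft_force: [-0.2, 0.7, 0.5]
width: 0.021
grasp_force: 0.0
```

```bash
python3 - <<'E'
from h import *
s=observe();print(s["clock"],s["ee_pos"],s["width"],s["ft_force"])
c=capture("side")
im=cv2.resize(c["color"][120:300,240:420],(600,600));cv2.imwrite("pics/s3.png",im[:,:,::-1])
E
```

```text
4.15 [ 0.60799088 -0.02748052  0.15709897] 0.021016817986867612 [-0.19341091  0.65227429  0.53247282]
```

View pics/s3.png

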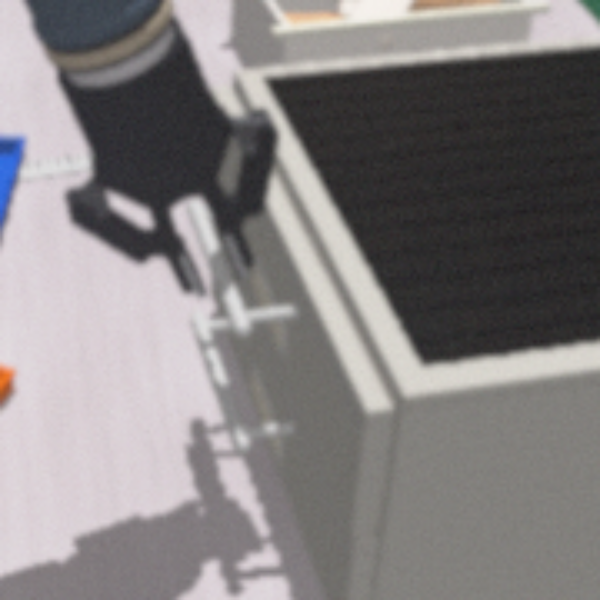

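The bar passes between the fingers at crop (200,240–290), with no contact force. I'll close gently.

Emit:
move_arm:
  increments:
    - [0, 0, 0, 0, 0, 0, -1]
    - [0, 0, 0, 0, 0, 0, -1]
    - [0, 0, 0, 0, 0, 0, -1]
    - [0, 0, 0, 0, 0, 0, -1]
  grip_force: 25

```text
clock: 4.53
ee_pos: [0.6087, -0.027, 0.1598]
tcp_rot: [1.95, 2.119, 0.376]
ft_force: [1.2, 1.2, -0.2]
width: 0.0096
grasp_force: 24.9
```

Emit:
move_arm:
  increments:
    - [0, -0.05, -0.018, 0, 0, 0, -1]
    - [0, -0.12, -0.043, 0, 0, 0, -1]
    - [0, -0.2, -0.072, 0, 0, 0, -1]
    - [0, -0.28, -0.101, 0, 0, 0, -1]
    - [0, -0.36, -0.13, 0, 0, 0, -1]
    - [0, -0.44, -0.159, 0, 0, 0, -1]
    - [0, -0.52, -0.188, 0, 0, 0, -1]
    - [0, -0.6, -0.217, 0, 0, 0, -1]
    - [0, -0.67, -0.242, 0, 0, 0, -1]
    - [0, -0.74, -0.268, 0, 0, 0, -1]
    - [0, -0.78, -0.282, 0, 0, 0, -1]
    - [0, -0.8, -0.29, 0, 0, 0, -1]

```text
clock: 5.53
ee_pos: [0.5229, -0.0341, 0.1597]
tcp_rot: [1.95, 2.119, 0.375]
ft_force: [2.3, 0.7, 5.9]
width: 0.0097
grasp_force: 25.8
```

```bash
cat > st.py <<'E'
from h import *
s=observe();p=s["ee_pos"];d=p[:2]-[.608,-.0275]
print(s["clock"],p.round(4),"out",round(-d@UX*1000,1),"lat",round(d@UY*1000,1),"pull",round(s["ft_force"][:2]@UX,2),s["ft_force"].round(1),s["width"])
E
python3 st.py
```

```text
5.5333 [ 0.5229 -0.0341  0.1597] out 85.3 lat 0.4 pull 2.3 [2.3 0.7 5.9] 0.009669632755186458
```

Emit:
move_arm:
  increments:
    - [0, -0.03, -0.011, 0, 0, 0, -1]
    - [0, -0.06, -0.022, 0, 0, 0, -1]
    - [0, -0.09, -0.033, 0, 0, 0, -1]
    - [0, -0.12, -0.043, 0, 0, 0, -1]
    - [0, -0.15, -0.054, 0, 0, 0, -1]
    - [0, -0.18, -0.065, 0, 0, 0, -1]
    - [0, -0.21, -0.076, 0, 0, 0, -1]
    - [0, -0.24, -0.087, 0, 0, 0, -1]

```text
clock: 6.2
ee_pos: [0.4981, -0.0362, 0.1597]
tcp_rot: [1.949, 2.119, 0.376]
ft_force: [1.7, 0.8, 6.2]
width: 0.0099
grasp_force: 25.8
```

Emit:
move_arm:
  increments:
    - [0, -0.02, -0.007, 0, 0, 0, -1]
    - [0, -0.04, -0.014, 0, 0, 0, -1]
    - [0, -0.06, -0.022, 0, 0, 0, -1]
    - [0, -0.08, -0.029, 0, 0, 0, -1]
    - [0, -0.1, -0.036, 0, 0, 0, -1]

```text
clock: 6.62
ee_pos: [0.4876, -0.037, 0.1597]
tcp_rot: [1.949, 2.119, 0.376]
ft_force: [1.5, -0.2, 6.5]
width: 0.0098
grasp_force: 25.9
```

```bash
python3 st.py
```

```text
6.6167 [ 0.4876 -0.037   0.1597] out 120.8 lat 0.4 pull 1.45 [ 1.5 -0.2  6.5] 0.009824233193279503
```

Now small steps, watching the pull each time.

Emit:
move_arm:
  increments:
    - [0, -0.02, -0.007, 0, 0, 0, -1]
    - [0, -0.04, -0.014, 0, 0, 0, -1]
    - [0, -0.06, -0.022, 0, 0, 0, -1]
    - [0, -0.08, -0.029, 0, 0, 0, -1]

```text
clock: 6.95
ee_pos: [0.4792, -0.0378, 0.1596]
tcp_rot: [1.949, 2.119, 0.376]
ft_force: [1.8, 0.7, 7.1]
width: 0.0098
grasp_force: 25.9
```

```bash
python3 st.py
```

```text
6.95 [ 0.4792 -0.0378  0.1596] out 129.3 lat 0.4 pull 1.89 [1.8 0.7 7.1] 0.00978202488790222
```

Emit:
move_arm:
  increments:
    - [0, -0.02, -0.007, 0, 0, 0, -1]
    - [0, -0.04, -0.014, 0, 0, 0, -1]
    - [0, -0.05, -0.018, 0, 0, 0, -1]

```text
clock: 7.2
ee_pos: [0.4746, -0.0381, 0.1598]
tcp_rot: [1.948, 2.118, 0.378]
ft_force: [8.8, 0.7, -2.6]
width: 0.0098
grasp_force: 24.9
```

```bash
python3 st.py
```

```text
7.2 [ 0.4746 -0.0381  0.1598] out 133.8 lat 0.4 pull 8.79 [ 8.8  0.7 -2.6] 0.009784718519264242
```

Emit:
move_arm:
  increments:
    - [0, -0.01, -0.004, 0, 0, 0, -1]
    - [0, -0.02, -0.007, 0, 0, 0, -1]
    - [0, -0.03, -0.011, 0, 0, 0, -1]
    - [0, -0.04, -0.014, 0, 0, 0, -1]

```text
clock: 7.53
ee_pos: [0.4713, -0.0384, 0.1598]
tcp_rot: [1.948, 2.117, 0.38]
ft_force: [10.2, 0.7, -2.9]
width: 0.0102
grasp_force: 24.9
```

```bash
python3 st.py
```

```text
7.5333 [ 0.4713 -0.0384  0.1598] out 137.2 lat 0.4 pull 10.21 [10.2  0.7 -2.9] 0.010247916431896962
```

Emit:
move_arm:
  increments:
    - [0, -0.01, -0.004, 0, 0, 0, -1]
    - [0, -0.02, -0.007, 0, 0, 0, -1]
    - [0, -0.03, -0.011, 0, 0, 0, -1]

```text
clock: 7.78
ee_pos: [0.4682, -0.0387, 0.1598]
tcp_rot: [1.948, 2.117, 0.38]
ft_force: [10.6, 1.4, -5.0]
width: 0.0094
grasp_force: 24.8
```

```bash
python3 st.py
```

```text
7.7833 [ 0.4682 -0.0387  0.1598] out 140.3 lat 0.4 pull 10.66 [10.6  1.4 -5. ] 0.00943968590850527
```

Emit:
move_arm:
  increments:
    - [0, -0.01, -0.004, 0, 0, 0, -1]
    - [0, -0.02, -0.007, 0, 0, 0, -1]
    - [0, -0.03, -0.011, 0, 0, 0, -1]

```text
clock: 8.03
ee_pos: [0.4644, -0.039, 0.1597]
tcp_rot: [1.949, 2.118, 0.378]
ft_force: [4.2, 0.9, 4.8]
width: 0.0099
grasp_force: 25.6
```

Emit:
move_arm:
  increments:
    - [0, -0.01, -0.004, 0, 0, 0, -1]
    - [0, -0.02, -0.007, 0, 0, 0, -1]
    - [0, -0.02, -0.007, 0, 0, 0, -1]

```text
clock: 8.28
ee_pos: [0.4607, -0.0393, 0.1595]
tcp_rot: [1.95, 2.119, 0.374]
ft_force: [-3.5, 1.2, 14.4]
width: 0.0101
grasp_force: 26.7
```

```bash
python3 st.py
```

```text
8.2833 [ 0.4607 -0.0393  0.1595] out 147.8 lat 0.3 pull -3.39 [-3.5  1.2 14.4] 0.01007258849810637
```

Emit:
move_arm:
  increments:
    - [0, -0.01, -0.004, 0, 0, 0, -1]
    - [0, -0.02, -0.007, 0, 0, 0, -1]

```text
clock: 8.45
ee_pos: [0.4587, -0.0395, 0.1595]
tcp_rot: [1.95, 2.119, 0.374]
ft_force: [-3.3, 1.1, 14.0]
width: 0.0099
grasp_force: 26.6
```

Emit:
move_arm:
  increments:
    - [0, -0.01, -0.004, 0, 0, 0, -1]
    - [0, -0.01, -0.004, 0, 0, 0, -1]

```text
clock: 8.62
ee_pos: [0.4573, -0.0396, 0.1595]
tcp_rot: [1.95, 2.12, 0.373]
ft_force: [-4.7, 1.4, 15.7]
width: 0.01
grasp_force: 26.8
```

```bash
python3 st.py
```

```text
8.6167 [ 0.4573 -0.0396  0.1595] out 151.2 lat 0.3 pull -4.56 [-4.7  1.4 15.7] 0.009985981106370978
```

Emit:
move_arm:
  increments:
    - [0, -0.01, -0.006, 0, 0, 0, -1]
    - [0, -0.01, -0.006, 0, 0, 0, -1]

```text
clock: 8.78
ee_pos: [0.4573, -0.0396, 0.1597]
tcp_rot: [1.949, 2.118, 0.377]
ft_force: [4.6, 1.3, 3.2]
width: 0.0096
grasp_force: 25.5
```

Emit:
move_arm:
  increments:
    - [0, -0.01, -0.006, 0, 0, 0, -1]
    - [0, -0.01, -0.006, 0, 0, 0, -1]

```text
clock: 8.95
ee_pos: [0.4573, -0.0396, 0.1598]
tcp_rot: [1.948, 2.117, 0.38]
ft_force: [12.9, 1.4, -8.6]
width: 0.0095
grasp_force: 25.1
```

Emit:
move_arm:
  increments:
    - [0, -0.01, -0.006, 0, 0, 0, -1]
    - [0, -0.01, -0.006, 0, 0, 0, -1]

```text
clock: 9.12
ee_pos: [0.4571, -0.0396, 0.16]
tcp_rot: [1.947, 2.116, 0.383]
ft_force: [20.5, 2.0, -18.5]
width: 0.0101
grasp_force: 24.9
```

```bash
python3 st.py
```

```text
9.1167 [ 0.4571 -0.0396  0.16  ] out 151.4 lat 0.4 pull 20.55 [ 20.5   2.  -18.5] 0.010130781953105693
```

The stop is at about 151 mm of travel from the first grip: the position holds while the pull climbs to 20 N. I'll relax, open slightly and lift away.

Emit:
move_arm:
  increments:
    - [0, 0.02, 0.012, 0, 0, 0, -1]
    - [0, 0.02, 0.012, 0, 0, 0, -0.5]
    - [0, 0.02, 0.012, 0, 0, 0, -0.5]
    - [0, 0.02, 0.012, 0, 0, 0, -0.5]

```text
clock: 9.45
ee_pos: [0.4541, -0.04, 0.1575]
tcp_rot: [1.954, 2.123, 0.37]
ft_force: [-0.6, 0.7, 0.3]
width: 0.0216
grasp_force: 0.0
```

```bash
python3 st.py
```

```text
9.45 [ 0.4541 -0.04    0.1575] out 154.4 lat 0.2 pull -0.51 [-0.6  0.7  0.3] 0.021608297057467158
```

Emit:
move_arm:
  increments:
    - [0, 0.07, -0.2, 0, 0, 0, -0.5]
    - [0, 0.14, -0.4, 0, 0, 0, -0.5]
    - [0, 0.24, -0.7, 0, 0, 0, -0.5]
    - [0, 0.34, -0.94, 0, 0, 0, -0.5]
    - [0, 0.34, -0.94, 0.444, 0, 0, 0.5]
    - [0, 0.34, -0.94, 0.444, 0, 0, 0.5]
    - [0, 0.34, -0.94, 0.444, 0, 0, 0.5]
    - [0, 0.34, -0.94, 0.444, 0, 0, 0.5]

```text
clock: 10.12
ee_pos: [0.4583, -0.0397, 0.2584]
tcp_rot: [-2.124, -2.31, -0.001]
ft_force: [0.5, 0.5, -0.2]
width: 0.0638
grasp_force: 0.0
```

```bash
python3 st.py;python3 - <<'E'
from h import *
import pickle
c=capture("top");save(c,"top2.png");pickle.dump(c,open("top2.pkl","wb"))
c=capture("side");pickle.dump(c,open("side2.pkl","wb"))
E
```

```text
10.1167 [ 0.4583 -0.0397  0.2584] out 150.2 lat 0.2 pull 0.49 [ 0.5  0.5 -0.2] 0.06384183944210764
```

View pics/top2.png

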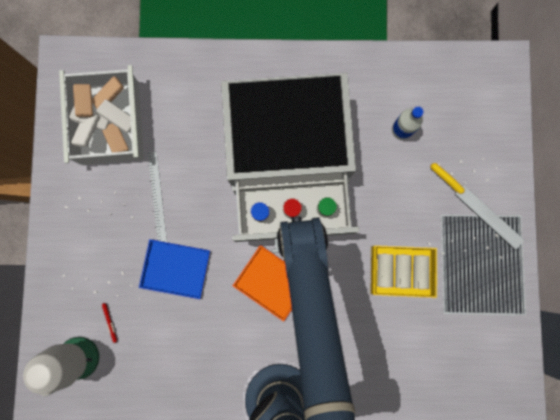

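The drawer is open. Lids: blue at (260,212), red at (292,208) in the middle, green at (328,207). Next I'll measure the lids and check the unit and tray.

```bash
python3 - <<'E'
from h import *
import pickle
for n in("top","side"):
    c=pickle.load(open(n+"2.pkl","rb"));W=cloud(c).reshape(-1,3);hsv=cv2.cvtColor(c["color"],cv2.COLOR_RGB2HSV).reshape(-1,3).astype(int)
    b=(W[:,2]>.18)&(W[:,2]<.195)&(W[:,0]>.45)&(W[:,0]<.65)&(abs(W[:,1])<.25)&(hsv[:,1]>120)
    h=hsv[:,0]
    for k,m in dict(red=(h<8)|(h>172),green=(h>50)&(h<85),blue=(h>100)&(h<130)).items():
        P=W[b&m]
        if len(P)>4:
            (cx,cy),r=cv2.minEnclosingCircle(P[:,:2].astype(np.float32));u=(np.array([cx,cy])-[.6365,-.028])
            print(n,k,len(P),"c",round(cx,4),round(cy,4),"r",round(r,4),"med z",np.median(P[:,2]).round(4),"uv",(u@UX).round(4),(u@UY).round(4))
    F=np.array([.6365,-.028]);u=(W[:,:2]-F)@UX;v=(W[:,:2]-F)@UY
    m3=(abs(u-.15)<.2)&(abs(v)<.2)&(W[:,2]>.204)&(W[:,2]<.216);print(" top",np.percentile(u[m3],[1,99,99.8]).round(4),np.percentile(v[m3],[.2,99.8]).round(4))
s=observe();print(s["joints"].round(2))
E
```

```text
top red 244 c 0.5675 -0.0298 r 0.0256 med z 0.1866 uv -0.0689 0.0038
top green 227 c 0.5718 -0.128 r 0.0246 med z 0.1863 uv -0.0727 -0.0943
top blue 233 c 0.5556 0.0613 r 0.0255 med z 0.1865 uv -0.0733 0.0957
 top [0.0218 0.3021 0.3049] [-0.1787  0.18  ]
side red 337 c 0.5691 -0.0335 r 0.0264 med z 0.1868 uv -0.0676 0.0
side green 417 c 0.5736 -0.1321 r 0.0259 med z 0.1868 uv -0.0713 -0.0986
side blue 261 c 0.5578 0.058 r 0.0261 med z 0.1867 uv -0.0713 0.0922
 top [0.0214 0.3008 0.3039] [-0.181  0.177]
[ 0.75  0.16 -0.83  1.96  0.13  1.08 -0.05]
```

Emit:
move_arm:
  increments:
    - [0, 1, 0, 0, 0, -1, 1]
    - [0, 1, 0, 0, 0, -1, 1]
    - [0, 1, 0, 0, 0, -1, 1]
    - [0, 1, 0, 0, 0, -1, 1]
    - [0, 1, 0, 0, 0, -1, 1]
    - [0, 1, 0, 0, 0, -1, 1]
    - [0, 1, 0, 0, 0, -1, 1]
    - [0, 1, 0, 0, 0, -1, 1]

```text
clock: 10.88
ee_pos: [0.5538, -0.0317, 0.2581]
tcp_rot: [-1.079, -2.95, 0.002]
ft_force: [0.4, -0.4, 0.1]
width: 0.0855
grasp_force: 0.0
```

```bash
python3 - <<'E'
from h import *
s=observe();print(s["ee_pos"],s["width"],s["joints"].round(2))
inc([.5683,-.0317,.143],TH+np.pi/4)
E
```

```text
[ 0.55378855 -0.03171242  0.25807362] 0.08549253471534606 [ 0.72  0.4  -0.96  1.75  0.35  1.18  0.53]
shift [-0.111  0.096  1.151] turn [-0.002 -0.     0.002]
```

Emit:
move_arm:
  increments:
    - [-0.11, 0.096, 0.15, 0, 0, 0, 1]
    - [-0.11, 0.096, 0.15, 0, 0, 0, 1]
    - [-0.11, 0.096, 0.15, 0, 0, 0, 1]

```text
clock: 11.13
ee_pos: [0.569, -0.0316, 0.2429]
tcp_rot: [-1.081, -2.948, 0.002]
ft_force: [-0.5, -0.6, 0.1]
width: 0.0854
grasp_force: 0.0
```

Emit:
move_arm:
  increments:
    - [0, 0, 0.15, 0, 0, 0, 1]
    - [0, 0, 0.3, 0, 0, 0, 1]
    - [0, 0, 0.45, 0, 0, 0, 1]
    - [0, 0, 0.6, 0, 0, 0, 1]
    - [0, 0, 0.75, 0, 0, 0, 1]
    - [0, 0, 0.9, 0, 0, 0, 1]
    - [0, 0, 1, 0, 0, 0, 1]
    - [0, 0, 1, 0, 0, 0, 1]

```text
clock: 11.8
ee_pos: [0.5684, -0.0316, 0.1422]
tcp_rot: [-1.08, -2.947, 0.003]
ft_force: [-0.0, 0.2, -0.6]
width: 0.0856
grasp_force: 0.0
```

```bash
python3 - <<'E'
from h import *
s=observe();print(s["ee_pos"],s["ft_force"])
inc([.5683,-.0317,.143],TH+np.pi/4)
c=capture("side")
im=cv2.resize(c["color"][100:280,180:420],(800,600));cv2.imwrite("pics/s4.png",im[:,:,::-1])
E
```

```text
[ 0.56844252 -0.03164256  0.1421894 ] [-0.02174286  0.18070058 -0.64838517]
shift [ 0.001 -0.001 -0.008] turn [-0.004 -0.003  0.001]
```

View pics/s4.png

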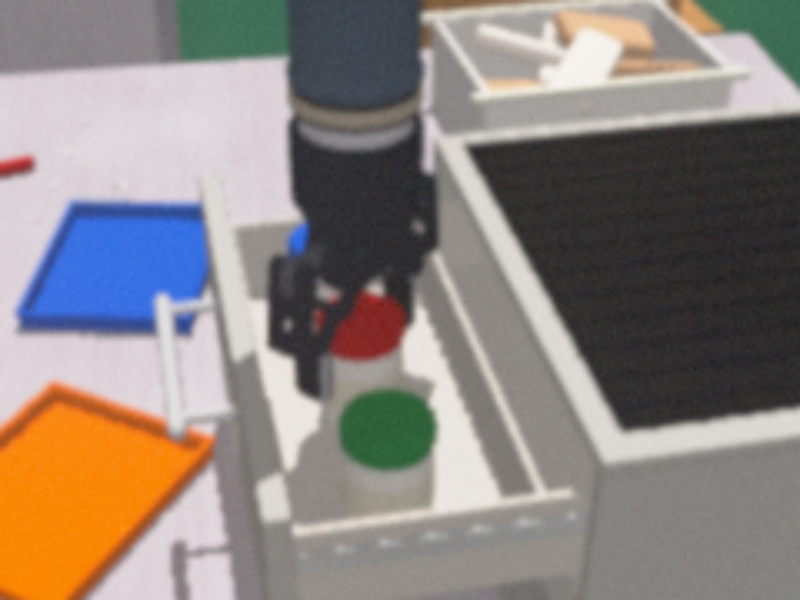

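The fingers straddle the red-lidded jar at (365,330) diagonally, clear of the green jar and the drawer walls. Now I'll grip and lift.

Emit:
move_arm:
  increments:
    - [0, 0, 0, 0, 0, 0, -0.1]
    - [0, 0, 0, 0, 0, 0, -0.1]
    - [0, 0, 0, 0, 0, 0, -0.1]
    - [0, 0, 0, 0, 0, 0, -0.1]
    - [0, 0, 0, 0, 0, 0, -0.1]
    - [0, 0, 0, 0, 0, 0, -0.1]
  grip_force: 40

```text
clock: 12.35
ee_pos: [0.5712, -0.0309, 0.145]
tcp_rot: [1.08, 2.948, 0.001]
ft_force: [-0.8, 0.0, 6.0]
width: 0.0513
grasp_force: 41.3
```

Emit:
move_arm:
  increments:
    - [0, 0, -0.05, 0, 0, 0, -0.1]
    - [0, 0, -0.2, 0, 0, 0, -0.1]
    - [0, 0, -0.4, 0, 0, 0, -0.1]
    - [0, 0, -0.6, 0, 0, 0, -0.1]
    - [0, 0, -0.8, 0, 0, 0, -0.1]
    - [0, 0, -1, 0, 0, 0, -0.1]
    - [0, 0, -1, 0, 0, 0, -0.1]

```text
clock: 12.93
ee_pos: [0.5723, -0.0307, 0.2474]
tcp_rot: [1.079, 2.944, 0.003]
ft_force: [1.4, -0.0, -1.5]
width: 0.0511
grasp_force: 42.2
```

Emit:
move_arm:
  increments:
    - [0, 0, -0.1, 0, 0, 0, -0.1]
    - [0, 0, -0.2, 0, 0, 0, -0.1]
    - [0, 0, -0.3, 0, 0, 0, -0.1]
    - [0, 0, -0.3, 0, 0, 0, -0.1]

```text
clock: 13.27
ee_pos: [0.5713, -0.0309, 0.2755]
tcp_rot: [1.08, 2.947, 0.002]
ft_force: [0.8, 1.4, -1.9]
width: 0.0514
grasp_force: 42.1
```

```bash
python3 - <<'E'
from h import *
s=observe();print(s["ee_pos"],s["ft_force"],s["width"],s["grasp_force"],s["joints"].round(2))
inc([.3905,.332,.27],TH+np.pi/4)
E
```

```text
[ 0.57129479 -0.03091023  0.27551146] [ 0.79473859  1.4350706  -1.85411519] 0.05137708734216742 42.13150670402683 [ 0.7   0.41 -0.95  1.69  0.36  1.22  0.53]
shift [3.724 1.602 0.05 ] turn [0.002 0.003 0.001]
```

Emit:
move_arm:
  increments:
    - [0.1, 0.04, 0, 0, 0, 0, -0.1]
    - [0.3, 0.13, 0, 0, 0, 0, -0.1]
    - [0.55, 0.24, 0, 0, 0, 0, -0.1]
    - [0.8, 0.34, 0, 0, 0, 0, -0.1]
    - [0.93, 0.4, 0, 0, 0, 0, -0.1]

```text
clock: 13.68
ee_pos: [0.5225, 0.0633, 0.2733]
tcp_rot: [-1.073, -2.951, 0.0]
ft_force: [-0.1, 1.0, -1.7]
width: 0.0511
grasp_force: 42.1
```

Emit:
move_arm:
  increments:
    - [0.1, 0.04, 0, 0, 0, 0, -0.1]
    - [0.3, 0.13, 0, 0, 0, 0, -0.1]
    - [0.55, 0.24, 0, 0, 0, 0, -0.1]
    - [0.8, 0.34, 0, 0, 0, 0, -0.1]
    - [0.93, 0.4, 0, 0, 0, 0, -0.1]

```text
clock: 14.1
ee_pos: [0.4785, 0.1524, 0.2737]
tcp_rot: [-1.077, -2.951, -0.0]
ft_force: [-0.5, 0.6, -2.1]
width: 0.0511
grasp_force: 42.1
```

Emit:
move_arm:
  increments:
    - [0.1, 0.04, 0, 0, 0, 0, -0.1]
    - [0.3, 0.13, 0, 0, 0, 0, -0.1]
    - [0.55, 0.24, 0, 0, 0, 0, -0.1]
    - [0.8, 0.34, 0, 0, 0, 0, -0.1]
    - [0.93, 0.4, 0, 0, 0, 0, -0.1]

```text
clock: 14.52
ee_pos: [0.4337, 0.2426, 0.2738]
tcp_rot: [-1.078, -2.95, -0.001]
ft_force: [0.0, -0.2, -1.6]
width: 0.0509
grasp_force: 42.1
```

Emit:
move_arm:
  increments:
    - [0.1, 0.04, 0, 0, 0, 0, -0.1]
    - [0.3, 0.13, 0, 0, 0, 0, -0.1]
    - [0.55, 0.24, 0, 0, 0, 0, -0.1]
    - [0.8, 0.34, 0, 0, 0, 0, -0.1]
    - [0.93, 0.4, 0, 0, 0, 0, -0.1]
    - [0.93, 0.4, 0, 0, 0, 0, -0.1]

```text
clock: 15.02
ee_pos: [0.3883, 0.3337, 0.2739]
tcp_rot: [-1.074, -2.951, -0.002]
ft_force: [0.2, 0.2, -2.6]
width: 0.0515
grasp_force: 42.2
```

```bash
python3 - <<'E'
from h import *
s=observe();print(s["clock"],s["ee_pos"],s["width"],s["grasp_force"],s["joints"].round(2))
inc([.3905,.332,.06],TH+np.pi/4)
c=capture("top");save(c,"t3.png");W=cloud(c).reshape(-1,3);hsv=cv2.cvtColor(c["color"],cv2.COLOR_RGB2HSV).reshape(-1,3).astype(int);h=hsv[:,0]
b=(h>105)&(h<125)&(hsv[:,1]>150)&(W[:,2]<.02)&(W[:,2]>-.01)&(W[:,0]<.5)&(W[:,1]>.2)&(W[:,1]<.48)
print("tray",b.sum(),cv2.minAreaRect(W[b][:,:2].astype(np.float32)))
# jar in side view
c=capture("side");W=cloud(c).reshape(-1,3);d=np.hypot(W[:,0]-s["ee_pos"][0],W[:,1]-s["ee_pos"][1])
m=(d<.04)&(W[:,2]<.262)&(W[:,2]>.1);P=W[m];print("jar z",np.percentile(P[:,2],[1,5]))
E
```

```text
15.0167 [0.38834555 0.33368789 0.27385624] 0.05149125059566848 42.16732776258141 [ 0.08  0.33 -1.08  1.82  0.31  1.18 -0.22]
shift [-3.000e-02 -1.000e-03  2.139e+00] turn [ 0.001 -0.002  0.006]
tray 2127 ((0.39105913043022156, 0.3313545882701874), (0.19167080521583557, 0.15018370747566223), 79.9471206665039)
jar z [0.24301736 0.24405412]
```

Emit:
move_arm:
  increments:
    - [-0.03, 0, 0.1, 0, 0, 0, -0.1]
    - [-0.03, 0, 0.3, 0, 0, 0, -0.1]
    - [-0.03, 0, 0.55, 0, 0, 0, -0.1]
    - [-0.03, 0, 0.8, 0, 0, 0, -0.1]
    - [-0.03, 0, 1, 0, 0, 0, -0.1]

```text
clock: 15.53
ee_pos: [0.3931, 0.3264, 0.1709]
tcp_rot: [-1.086, -2.948, 0.005]
ft_force: [0.7, -0.0, -1.7]
width: 0.051
grasp_force: 42.2
```

Emit:
move_arm:
  increments:
    - [0, 0, 0.2, 0, 0, 0, -0.1]
    - [0, 0, 0.45, 0, 0, 0, -0.1]
    - [0, 0, 0.7, 0, 0, 0, -0.1]
    - [0, 0, 0.9, 0, 0, 0, -0.1]
    - [0, 0, 1, 0, 0, 0, -0.1]
    - [0, 0, 1, 0, 0, 0, -0.1]

```text
clock: 16.03
ee_pos: [0.3919, 0.3265, 0.071]
tcp_rot: [-1.083, -2.947, 0.008]
ft_force: [0.4, 0.3, -0.9]
width: 0.0512
grasp_force: 42.2
```

Emit:
move_arm:
  increments:
    - [0, 0, 0.06, 0, 0, 0, -0.1]
    - [0, 0, 0.12, 0, 0, 0, -0.1]
    - [0, 0, 0.18, 0, 0, 0, -0.1]
    - [0, 0, 0.24, 0, 0, 0, -0.1]
    - [0, 0, 0.3, 0, 0, 0, -0.1]
    - [0, 0, 0.3, 0, 0, 0, -0.1]
    - [0, 0, 0.3, 0, 0, 0, -0.1]

```text
clock: 16.62
ee_pos: [0.3919, 0.3292, 0.0435]
tcp_rot: [-1.08, -2.95, 0.001]
ft_force: [0.1, -0.2, -1.7]
width: 0.0513
grasp_force: 42.2
```

```bash
python3 - <<'E'
from h import *
s=observe();print(s["ee_pos"],s["ft_force"]);inc([.391,.332,.035],TH+np.pi/4)
E
```

```text
[0.39192182 0.32917689 0.04346149] [ 0.05547399 -0.16382954 -1.70587511]
shift [0.025 0.016 0.085] turn [-0.001  0.     0.001]
```

Emit:
move_arm:
  increments:
    - [0, 0, 0.02, 0, 0, 0, -0.1]
    - [0, 0, 0.04, 0, 0, 0, -0.1]
    - [0, 0, 0.06, 0, 0, 0, -0.1]
    - [0, 0, 0.06, 0, 0, 0, -0.1]

```text
clock: 16.95
ee_pos: [0.392, 0.3291, 0.0374]
tcp_rot: [-1.081, -2.95, 0.001]
ft_force: [0.3, -0.4, -1.6]
width: 0.0509
grasp_force: 42.2
```

Emit:
move_arm:
  increments:
    - [0, 0, 0.01, 0, 0, 0, -0.1]
    - [0, 0, 0.02, 0, 0, 0, -0.1]
    - [0, 0, 0.02, 0, 0, 0, -0.1]

```text
clock: 17.2
ee_pos: [0.392, 0.3292, 0.0356]
tcp_rot: [1.081, 2.95, -0.0]
ft_force: [-0.9, -0.6, -2.1]
width: 0.0513
grasp_force: 42.2
```

Emit:
move_arm:
  increments:
    - [0, 0, 0.01, 0, 0, 0, -0.1]
    - [0, 0, 0.01, 0, 0, 0, -0.1]
    - [0, 0, 0.01, 0, 0, 0, -0.1]

```text
clock: 17.45
ee_pos: [0.3921, 0.3294, 0.0351]
tcp_rot: [1.08, 2.949, 0.0]
ft_force: [-0.5, -1.1, 4.6]
width: 0.0512
grasp_force: 42.4
```

Contact: the vertical force went from -2 to +4.6 N at the expected height. Releasing.

Emit:
move_arm:
  increments:
    - [0, 0, 0, 0, 0, 0, 0.3]
    - [0, 0, 0, 0, 0, 0, 0.5]
    - [0, 0, 0, 0, 0, 0, 0.8]
    - [0, 0, 0, 0, 0, 0, 1]
    - [0, 0, 0, 0, 0, 0, 1]
    - [0, 0, 0, 0, 0, 0, 1]

```text
clock: 17.95
ee_pos: [0.3921, 0.3293, 0.0347]
tcp_rot: [-1.081, -2.95, -0.0]
ft_force: [0.2, -0.0, 0.2]
width: 0.0858
grasp_force: 0.0
```

Emit:
move_arm:
  increments:
    - [0, 0, -0.1, 0, 0, 0, 1]
    - [0, 0, -0.25, 0, 0, 0, 1]
    - [0, 0, -0.45, 0, 0, 0, 1]
    - [0, 0, -0.7, 0, 0, 0, 1]
    - [0, 0, -1, 0, 0, 0, 1]

```text
clock: 18.37
ee_pos: [0.3913, 0.3287, 0.1354]
tcp_rot: [-1.079, -2.949, 0.003]
ft_force: [0.8, 0.2, -0.3]
width: 0.0854
grasp_force: 0.0
```

Emit:
move_arm:
  increments:
    - [0, -0.3, -1, 0, 0, 0, 1]
    - [0, -0.3, -1, 0, 0, 0, 1]
    - [0, -0.3, -1, 0, 0, 0, 1]
    - [0, -0.3, -1, 0, 0, 0, 1]
    - [0, -0.3, -1, 0, 0, 0, 1]
    - [0, -0.3, -1, 0, 0, 0, 1]

```text
clock: 18.87
ee_pos: [0.3725, 0.3057, 0.2341]
tcp_rot: [1.081, 2.95, -0.002]
ft_force: [0.3, -0.5, -0.1]
width: 0.0856
grasp_force: 0.0
```

```bash
python3 - <<'E'
from h import *
a=capture("top");b=capture("side");s=observe();print(s["clock"],s["ee_pos"],s["ft_force"])
cv2.imwrite("pics/f.png",np.hstack([cv2.resize(x["color"],(400,300)) for x in(a,b)])[:,:,::-1])
for n,c in(("top",a),("side",b)):
    W=cloud(c).reshape(-1,3);hsv=cv2.cvtColor(c["color"],cv2.COLOR_RGB2HSV).reshape(-1,3).astype(int);h=hsv[:,0]
    for k,z0,z1,m in(("red",.065,.09,((h<8)|(h>172))&(W[:,1]>.2)),("green",.18,.195,(h>50)&(h<85)),("blue",.18,.195,(h>100)&(h<130))):
        P=W[m&(hsv[:,1]>120)&(W[:,2]>z0)&(W[:,2]<z1)&(W[:,0]>.3)&(W[:,0]<.65)]
        if len(P)>9:print(n,k,len(P),cv2.minEnclosingCircle(P[:,:2].astype(np.float32)),np.median(P[:,2]))
    u=(W[:,:2]-[.6365,-.028])@UX;v=(W[:,:2]-[.6365,-.028])@UY
    m=(abs(u-.15)<.2)&(abs(v)<.2)&(W[:,2]>.204)&(W[:,2]<.216);print(" unit",np.percentile(u[m],[1,99]).round(4))
    m=(u<-.1)&(u>-.24)&(abs(v)<.15)&(W[:,2]>.192)&(W[:,2]<.206);print(" drawer front top",np.percentile(u[m],[5,50,95]).round(4))
E
```

```text
18.9667 [0.37221392 0.30577763 0.23342745] [ 0.60648055 -0.93524866 -0.05607839]
top red 169 ((0.3885495662689209, 0.32663068175315857), 0.024410437792539597) 0.07590238852137227
top green 227 ((0.5719557404518127, -0.1280026137828827), 0.024493156000971794) 0.18643982495841813
top blue 238 ((0.5558152794837952, 0.061237264424562454), 0.02558910846710205) 0.1858899426629524
 unit [0.0218 0.3021]
 drawer front top [-0.1497 -0.143  -0.1359]
side red 157 ((0.3869253396987915, 0.3237806558609009), 0.02753579057753086) 0.07463833699520618
side green 454 ((0.47535234689712524, 0.8984332084655762), 1.0598706007003784) 0.1869640765045455
side blue 261 ((0.5576099157333374, 0.05825768783688545), 0.025483187288045883) 0.1868227014764909
 unit [0.0216 0.3009]
 drawer front top [-0.1491 -0.1423 -0.1353]
```

View pics/f.png

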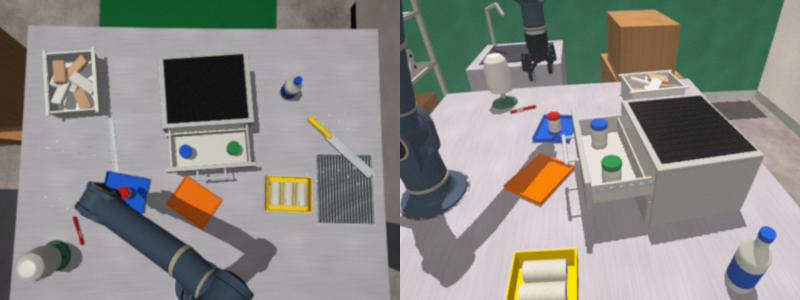

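The red-lidded jar stands on the blue tray (left view at (125,192), right view at (553,122)). The other two jars are standing in the open drawer, and the unit and crate have not moved.

```bash
python3 -c "
from station import close_job;print(close_job())"
```

```text
the job is handed in; nothing more can be done
None
```

The job is handed in at about 19 s of the 64 s allowed (no verdict came back): the drawer was pulled over its catch to the hard stop, and the last camera check showed it still open, the red-lidded jar standing on the blue tray, the other two jars standing in the drawer, and the unit and crate where they were.

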